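# Close the takeaway tubs and ring the bell

### The arm

A 6-joint arm with a two-finger parallel gripper is mounted at the origin on the work surface. World frame = base frame: x ahead of the robot, y to its left, z up, the work surface at z = 0. Lengths are in m, angles in degrees, forces in N, time in s.
With the tool pointing down it reaches from about 0.4 to 0.825 m from the base axis. Payload 7 kg.
Tool frame: the origin (TCP) lies on the centre line of the jaws, within the pads' length; the fingertips stand r.tip_reach ahead of it and the grasp point (between the pads) is the TCP (r.tip_reach is the distance from the TCP to the fingertips, in m); z points along the fingers, y is the line along which they close (so a half turn about z gives the same grasp; the last joint's range is limited). The gripper opens to 88 mm and grips with 3 to 60 N. Pads are 19 mm wide; open, the fingers measure 130 mm over their backs; the gripper's body (78 mm by 193 mm) begins 47 mm behind the grasp point.
Start: joints at [-54.941, 20.546, 0.682, 0, -70.136, -16.507], TCP at [0.215, -0.64, 0.246] pointing down, gripper open.
Joint ranges: [-176.03, 176.03], [-82.01, 121.73], [-58.28, 71.71], [-173.87, 95.51], [-174.79, -0.11], [-173.66, 173.66]. Speed limits (degrees/s): [136.94, 136.94, 172.46, 180, 180, 180].

### API

Orientations are given as [roll, pitch, yaw] about the fixed x, y, z axes, in that order (R = Rz(yaw) Ry(pitch) Rx(roll)).
In Python, from plant import sensors, cams, r gives the robot as it stands.
- The arm moves only by the tool drive_tool, never from a script. Its argument "rows" is a list of rows, each an object of numbers: "fingers": the gripper's target within -1 to 1 (fully open at 1, half-way at 0, shut at -1); "x", "y", "z": the shift along the tool's x, y, z in m; "spin": the turn about the tool's z in rad. A call has 1 to 10 rows; each row is the pose to reach, as a shift and turn from the pose commanded when the call began, along the tool's axes at that moment; what a row does not reach only later rows make up. A row lasts 1/8 s, in which the tool goes at most 62.5 mm and 10.7 degrees, less where a joint would pass 70% of its speed; a pose out of reach is approached as far as the arm can. A call with a gripper value outside its range is refused whole. The fingers move at their own pace and stop on an object; "newtons" is the grip in N (left out, the last holds). Time passes only in rows, so rows that repeat a pose let the fingers close. It gives the time, the measured TCP pose, the force, the opening and the grip force at its end, in the units of the state.
- sensors.get_state(): the state, without advancing time (a new reading comes with each control period).
- cams.capture(name): name is "side" or "top"; returns a dict with "pixels" (420x560x3 uint8, red, green, blue), "intrinsics" (3x3 intrinsics, pixels), "eye" and "orientation" of the camera in the world. Camera axes: x right, y up, looking along -z (the intrinsics and any distortion apply to the point x, -y, -z); pixel columns grow to the right and rows downward; lengths in m; the calibration is good to about 2 mm. A picture is of the moment at which its call begins. There is no depth.
- r.close_job(): hands the job in; it is judged then, once.
The state is a dict: "time_s": time; "joints": joint angles; "qd": joint speeds; "joint_torque": joint torques, N m; "tcp_pos": TCP position; "eef_rot": TCP orientation; "contact_force": force on the tool from outside, world axes, zero at the start; "moment": the same for the moment, N m; "gripper_width": finger opening in m; "gripper_force": force on a finger pad.
Only numpy, scipy, OpenCV 4.12 (cv2) and the standard library are available. Lean on these libraries where they do the work, as an engineer would, in place of code of your own. Each camera call takes 0.05 s, during which the arm holds its last target. There are 200 camera calls.

### The job

Close the takeaway order on the tray for the courier: press the lid of the largest tub down at its middle until it is fully home, then the medium one, then the smallest, each with a light fingertip press, and only then tap the plunger of the call bell so that it rings. Press gently (30 N at most) with the fingertips only; do not lift, tip or shove the tubs or the bell, and leave the bottle, bowl and shaker alone.

Things in the scene. Friction and masses are not known exactly. Their poses are not given: they have to be found in the camera images.
- large_tub: the large takeaway tub: loose, filled, round white plastic with a grey press-down lid 114 mm across; 100 mm tall once its lid is closed. Origin: centre of its underside; z up. It stands on the tray's 4 mm floor
- large_lid_top (a point): centre of the flat top face of the large tub's lid; it sinks with the lid's rim. The thin top of the lid gives under the finger, about 1 mm per 3 N, and springs back, so a fingertip goes about 1 mm farther than the lid while it slides, and 3 mm farther under 9 N
- large_lid (a joint): how far the large lid has been pressed down, in m: 0 to 0.0015 at the start (standing about 8 mm proud), 0.008 = fully closed, against a stop. It slides straight down at about 2.5 N wherever it is touched and stays where it is left
- medium_tub: the medium takeaway tub: loose, filled, round white plastic with a grey press-down lid 90 mm across; 78 mm tall once its lid is closed. Origin: centre of its underside; z up. It stands on the tray's 4 mm floor
- medium_lid_top (a point): centre of the flat top face of the medium tub's lid; it sinks with the lid's rim. The thin top of the lid gives under the finger, about 1 mm per 3 N, and springs back, so a fingertip goes about 1 mm farther than the lid while it slides, and 3 mm farther under 9 N
- medium_lid (a joint): how far the medium lid has been pressed down, in m: 0 to 0.0015 at the start (standing about 8 mm proud), 0.008 = fully closed, against a stop. It slides straight down at about 2.5 N wherever it is touched and stays where it is left
- small_tub: the small takeaway tub: loose, filled, round white plastic with a grey press-down lid 66 mm across; 55 mm tall once its lid is closed. Origin: centre of its underside; z up. It stands on the tray's 4 mm floor
- small_lid_top (a point): centre of the flat top face of the small tub's lid; it sinks with the lid's rim. The thin top of the lid gives under the finger, about 1 mm per 3 N, and springs back, so a fingertip goes about 1 mm farther than the lid while it slides, and 3 mm farther under 9 N
- small_lid (a joint): how far the small lid has been pressed down, in m: 0 to 0.0015 at the start (standing about 8 mm proud), 0.008 = fully closed, against a stop. It slides straight down at about 2.5 N wherever it is touched and stays where it is left
- bell: counter call bell: loose, 0.3 kg, a brass dome 80 mm across and 44 mm high on a black foot 86 mm across, standing on the table beside one end of the tray. Origin: centre of its underside; z up
- plunger_top (a point): centre of the flat top of the bell's plunger, a steel knob 18 mm across standing 18 mm clear of the dome, 62 mm above the bell's underside
- plunger (a joint): how far the bell's plunger is pushed down, in m: 0 at rest, at most 0.008; it rings at 0.003. Its spring takes about 1 N to start, 2.5 N at 0.003 and 5 N at the bottom, and brings it back up
- tray: fixed aluminium tray, 180 by 420 mm, rim 12 mm high, on which the three tubs stand in a row, about 135 mm apart along its y axis (its longer side), in any order. Origin: centre of its underside
- sauce_bottle: bystander, graspable: amber glass sauce bottle, 62 mm across, 170 mm tall, beside the other end of the tray. Origin: centre of its underside
- bowl: bystander: steel sauce bowl, 90 mm across, 40 mm tall, beside one end of the tray, farther from the robot than the bell or bottle there. Origin: centre of its underside
- shaker: bystander, graspable: small glass pepper shaker with a metal cap, 44 mm across, 75 mm tall, beside the tray's other end. Origin: centre of its underside
Things that resemble listed ones, but are neither listed nor needed, are in the scene too. Leave any red look-alike of the small_tub alone. Leave any red look-alike of the large_tub alone.

How it is judged:
By the outcome, as a careful person would: the job done as asked, in the order asked, and still so for the second after the job is handed in, with the robot touching nothing.
It also fails if it takes over 54 s, if anything falls off the work surface, if the arm or the gripper's body presses on something with over 40 N, if the wrist force passes 120 N, or if a joint passes its speed limit or range.

## Working session

There is one attempt and no reset: what is moved stays moved. The work goes in short steps, Python scripts to look and compute and a tool call to move; the robot and the scene stay as the last step left them, time stands still between calls to the robot, and variables do not carry over. Pictures are saved under pics/ and viewed, at most 10 in all, crops included, and the job is handed in when it is done.

Besides the shell and the picture viewer there is one more tool, called after "Emit:" as name(argument=value, ...), one argument or row to a line, values as JSON. drive_tool: Moves the arm, as the interface text tells. Its arguments: {"type":"object","properties":{"rows":{"type":"array"},"newtons":{"type":"number"}},"required":["rows"]}

```bash
mkdir -p pics; python3 - <<'E'
from plant import sensors,cams,r
import cv2,numpy as np
for n in("top","side"):
    c=cams.capture(n); cv2.imwrite(f"pics/{n}0.png",c["pixels"][:,:,::-1])
    print(n,c["intrinsics"],c["eye"],c["orientation"],[k for k in c])
print(sensors.get_state(), r.tip_reach)
E
```

```text
top [[391.62459535   0.         278.73801143]
 [  0.         391.62459535 210.02900865]
 [  0.           0.           1.        ]] [0.51877063 0.01856447 0.95814167] [  2.47871758  -0.91461571 -90.22460924] ['pixels', 'intrinsics', 'eye', 'orientation']
side [[537.35918342   0.         286.46772621]
 [  0.         537.35918342 197.02865021]
 [  0.           0.           1.        ]] [0.30166601 1.18182809 1.0949677 ] [  50.56787489   -0.23798734 -166.14483416] ['pixels', 'intrinsics', 'eye', 'orientation']
{'time_s': 0.1, 'joints': array([-5.49416940e+01,  2.05863398e+01,  6.38523040e-01, -1.72739259e-02,
       -7.01362275e+01, -1.65072295e+01]), 'qd': array([ 0.01561462,  0.12532593,  0.11631734,  0.14024599,  0.04945827,
       -0.13481634]), 'joint_torque': array([-8.71877110e-04, -5.84163952e+01,  2.93753922e+01,  7.01546296e+00,
        1.01958291e-02, -6.66019355e-05]), 'tcp_pos': array([ 0.21459473, -0.63954096,  0.24472521]), 'eef_rot': array([ 1.79914805e+02, -8.31195993e-03, -1.61454799e+02]), 'contact_force': array([ 1.01471355,  1.06638078, -0.02079046]), 'moment': array([ 0.04411566, -0.01695318, -0.02431055]), 'gripper_force': 0.0, 'gripper_width': 0.0873542207411649} 0.019
```

View pics/top0.png

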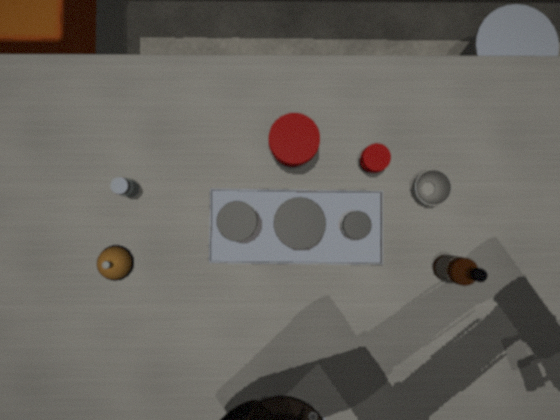

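View pics/side0.png

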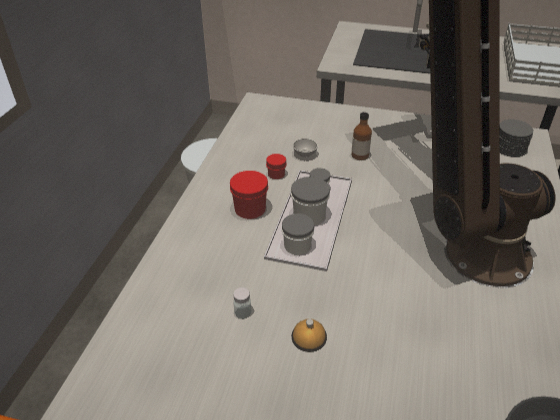

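Top view: the grey lids are large (300,223), medium (237,221) and small (357,225). The bell dome is at (115,262) with its plunger at (107,265). Possible confusions are the red large tub (294,139), red small tub (376,157), bowl (432,188), shaker (122,186) and bottle (462,270). I choose the three grey lids on the tray and the brass bell. Side view: plunger at (310,322), lids at (310,188), (298,226) and (319,175).

```bash
cat > h.py <<'E'
import numpy as np,cv2
from scipy.spatial.transform import Rotation as R
def ray(c,u,v):
    d=np.linalg.inv(c["intrinsics"])@[u,v,1]; d=d*[1,-1,-1]
    return np.array(c["eye"]),R.from_euler("xyz",c["orientation"],degrees=True).apply(d)
def onto(c,u,v,z):
    e,d=ray(c,u,v); return e+d*(z-e[2])/d[2]
def proj(c,p):
    q=R.from_euler("xyz",c["orientation"],degrees=True).inv().apply(np.array(p)-c["eye"])*[1,-1,-1]
    q=c["intrinsics"]@q; return q[:2]/q[2]
E
python3 - <<'E'
from plant import cams
from h import *
c=cams.capture("top"); s=cams.capture("side")
im=np.ascontiguousarray(c["pixels"][:,:,::-1]); g=cv2.GaussianBlur(cv2.cvtColor(im,cv2.COLOR_BGR2GRAY),(3,3),0)
f=c["intrinsics"][0,0]; out=cv2.resize(im,None,fx=4,fy=4,interpolation=cv2.INTER_CUBIC)
for n,u,v,D,z in(("L",300,223,.114,.111),("M",237,221,.09,.089),("S",357,225,.066,.066)):
    rp=f*D/2/(c["eye"][2]-z); h=40
    roi=cv2.resize(g[v-h:v+h,u-h:u+h],None,fx=4,fy=4,interpolation=cv2.INTER_CUBIC)
    k=cv2.HoughCircles(roi,cv2.HOUGH_GRADIENT_ALT if 0 else cv2.HOUGH_GRADIENT,1,20,param1=60,param2=15,minRadius=int(4*rp-4),maxRadius=int(4*rp+5))[0][0]
    uu,vv=u-h+(k[0]+.5)/4-.5,v-h+(k[1]+.5)/4-.5
    p=onto(c,uu,vv,z); print(n,uu,vv,k[2]/4,rp,p.round(4),"side",proj(s,p).round(1))
    cv2.circle(out,(int(4*uu+2),int(4*vv+2)),int(k[2]),(0,255,0),1)
# bell: dome mask
hsv=cv2.cvtColor(im,cv2.COLOR_BGR2HSV); m=cv2.inRange(hsv,(8,110,50),(25,255,255)); m[:200]=0;m[:,:80]=0;m[:,160:]=0
ct=max(cv2.findContours(m,0,1)[0],key=cv2.contourArea); print(cv2.minEnclosingCircle(ct),cv2.fitEllipse(ct))
(a,b),_=cv2.minEnclosingCircle(ct); print("dome",onto(c,a,b,.02))
def tri(p1,p2):
    (e1,d1),(e2,d2)=ray(c,*p1),ray(s,*p2)
    t=np.linalg.lstsq(np.c_[d1,-d2],e2-e1,rcond=None)[0]; A,B=e1+t[0]*d1,e2+t[1]*d2
    return (A+B)/2,np.linalg.norm(A-B)
print("pl",onto(c,107,265,.062),onto(s,310,321.5,.062),tri((107,265),(310,321.5)))
si=cv2.resize(s["pixels"][:,:,::-1],None,fx=4,fy=4,interpolation=cv2.INTER_CUBIC)
a=out[4*165:4*290,4*80:4*185]; a=out[165*4:300*4,200*4:390*4]
b1=cv2.resize(out[245*4:285*4,90*4:140*4],(380,300)); b2=cv2.resize(si[310*4:355*4,285*4:340*4],(380,300))
cv2.imwrite("pics/a.png",np.vstack([cv2.resize(a,(760,290)),np.hstack([b1,b2])]))
E
```

```text
Traceback (most recent call last):
TypeError: 'NoneType' object is not subscriptable
```

```bash
cat > m.py <<'E'
from plant import cams
from h import *
c=cams.capture("top"); s=cams.capture("side")
im=np.ascontiguousarray(c["pixels"][:,:,::-1]); g=cv2.GaussianBlur(cv2.cvtColor(im,cv2.COLOR_BGR2GRAY),(3,3),0)
f=c["intrinsics"][0,0]; out=cv2.resize(im,None,fx=4,fy=4,interpolation=cv2.INTER_CUBIC)
for n,u,v,D,z in(("L",300,223,.114,.111),("M",237,221,.09,.089),("S",357,225,.066,.066)):
    rp=f*D/2/(c["eye"][2]-z); h=32
    roi=cv2.resize(g[v-h:v+h,u-h:u+h],None,fx=4,fy=4,interpolation=cv2.INTER_CUBIC)
    roi=cv2.normalize(roi,None,0,255,cv2.NORM_MINMAX)
    k=cv2.HoughCircles(roi,cv2.HOUGH_GRADIENT,1,20,param1=50,param2=5,minRadius=int(4*rp-4),maxRadius=int(4*rp+5))[0][0]
    uu,vv=u-h+(k[0]+.5)/4-.5,v-h+(k[1]+.5)/4-.5
    p=onto(c,uu,vv,z); print(n,uu,vv,k[2]/4,rp,p.round(4),"side",proj(s,p).round(1))
    cv2.circle(out,(int(4*uu+2),int(4*vv+2)),int(k[2]),(0,255,0),1)
hsv=cv2.cvtColor(im,cv2.COLOR_BGR2HSV); m=cv2.inRange(hsv,(8,110,50),(25,255,255)); m[:200]=0;m[:,:80]=0;m[:,160:]=0
ct=max(cv2.findContours(m,0,1)[0],key=cv2.contourArea)
(a,b),q=cv2.minEnclosingCircle(ct); print("dome",a,b,q,onto(c,a,b,.02))
def tri(p1,p2):
    (e1,d1),(e2,d2)=ray(c,*p1),ray(s,*p2)
    t=np.linalg.lstsq(np.c_[d1,-d2],e2-e1,rcond=None)[0]; A,B=e1+t[0]*d1,e2+t[1]*d2
    return (A+B)/2,np.linalg.norm(A-B)
print("pl",onto(c,107,265,.062),onto(s,310,321.5,.062),tri((107,265),(310,321.5)))
si=cv2.resize(s["pixels"][:,:,::-1],None,fx=4,fy=4,interpolation=cv2.INTER_CUBIC)
a=out[165*4:300*4,200*4:390*4]
b1=cv2.resize(out[245*4:285*4,90*4:140*4],(380,300)); b2=cv2.resize(si[310*4:355*4,285*4:340*4],(380,300))
cv2.imwrite("pics/a.png",np.vstack([cv2.resize(a,(760,290)),np.hstack([b1,b2])]))
E
python3 m.py
```

```text
L 299.5 223.25 26.525 26.35049461011914 [ 0.5266 -0.0399  0.111 ] side [310.3 187.7]
M 237.25 221.0 20.8 20.27644911789251 [0.5323 0.0966 0.089 ] side [297.9 223.2]
S 356.0 225.0 15.075 14.486053193152841 [ 0.5225 -0.1722  0.066 ] side [319.6 173.9]
dome 113.52674102783203 262.1470642089844 16.771272659301758 [0.4370378  0.39525558 0.02      ]
pl [0.43435484 0.39296131 0.062     ] [0.43356829 0.39702235 0.062     ] (array([0.43401936, 0.39440167, 0.05854793]), np.float64(2.0934784497683788e-05))
```

View pics/a.png

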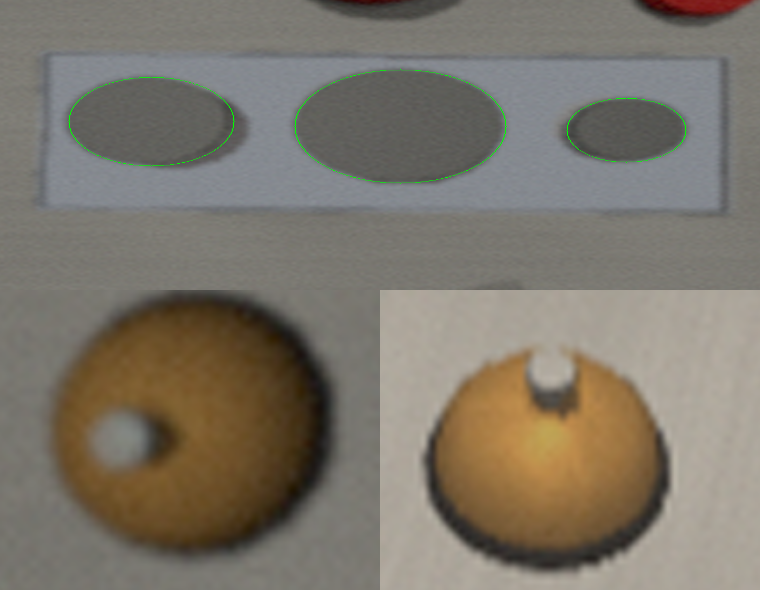

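Emit:
drive_tool(
  rows=[
    {"x": -0.487,"y": 0.47,"z": 0,"fingers": -1},
    {"x": -0.487,"y": 0.47,"z": 0,"fingers": -1},
    {"x": -0.487,"y": 0.47,"z": 0,"fingers": -1},
    {"x": -0.487,"y": 0.47,"z": 0,"fingers": -1},
    {"x": -0.487,"y": 0.47,"z": 0,"fingers": -1},
    {"x": -0.487,"y": 0.47,"z": 0,"fingers": -1},
    {"x": -0.487,"y": 0.47,"z": 0,"fingers": -1},
    {"x": -0.487,"y": 0.47,"z": 0,"fingers": -1},
    {"x": -0.487,"y": 0.47,"z": 0,"fingers": -1},
    {"x": -0.487,"y": 0.47,"z": 0,"fingers": -1},
  ],
  newtons=10,
)

```text
invalid input
```

Emit:
drive_tool(
  rows=[
    {"fingers": -1,"x": -0.04,"y": 0.04,"z": 0.0,"spin": 0.0},
    {"fingers": -1,"x": -0.08,"y": 0.077,"z": 0.0,"spin": 0.0},
  ],
  newtons=10,
)

```text
time_s: 0.55
tcp_pos: [0.2661, -0.5404, 0.245]
eef_rot: [180.0, -0.0, -161.5]
contact_force: [2.0, -0.6, 0.7]
gripper_width: 0.0729
gripper_force: 0.0
```

Emit:
drive_tool(
  rows=[
    {"fingers": -1,"x": -0.041,"y": 0.039,"z": 0,"spin": 0},
    {"fingers": -1,"x": -0.081,"y": 0.079,"z": 0,"spin": 0},
    {"fingers": -1,"x": -0.122,"y": 0.118,"z": 0,"spin": 0},
    {"fingers": -1,"x": -0.163,"y": 0.157,"z": 0,"spin": 0},
    {"fingers": -1,"x": -0.204,"y": 0.197,"z": 0,"spin": 0},
    {"fingers": -1,"x": -0.244,"y": 0.236,"z": 0,"spin": 0},
    {"fingers": -1,"x": -0.285,"y": 0.275,"z": 0,"spin": 0},
    {"fingers": -1,"x": -0.326,"y": 0.314,"z": 0,"spin": 0},
    {"fingers": -1,"x": -0.366,"y": 0.354,"z": 0,"spin": 0},
    {"fingers": -1,"x": -0.407,"y": 0.393,"z": 0,"spin": 0},
  ],
)

```text
time_s: 1.8
tcp_pos: [0.5274, -0.0375, 0.2459]
eef_rot: [-180.0, 0.0, -161.4]
contact_force: [0.6, -1.2, 0.2]
gripper_width: 0.0002
gripper_force: 0.0
```

Emit:
drive_tool(
  rows=[
    {"fingers": -1,"x": 0.001,"y": -0.002,"z": 0.05,"spin": 0},
    {"fingers": -1,"x": 0.001,"y": -0.002,"z": 0.09,"spin": 0},
    {"fingers": -1,"x": 0.001,"y": -0.002,"z": 0.105,"spin": 0},
    {"fingers": -1,"x": 0.001,"y": -0.002,"z": 0.105,"spin": 0},
    {"fingers": -1,"x": 0.001,"y": -0.002,"z": 0.105,"spin": 0},
  ],
)

```text
time_s: 2.42
tcp_pos: [0.5277, -0.0416, 0.1422]
eef_rot: [-180.0, 0.1, -161.4]
contact_force: [0.1, -0.1, -0.1]
gripper_width: 0.0005
gripper_force: 0.0
```

```bash
python3 - <<'E'
from plant import sensors,cams
from h import *
s=cams.capture("side"); t=cams.capture("top")
a=s["pixels"][120:270,220:380,::-1]; b=t["pixels"][150:300,190:350,::-1]
cv2.imwrite("pics/b.png",cv2.resize(np.hstack([a,b]),(800,375),interpolation=cv2.INTER_CUBIC))
q=sensors.get_state(); print(q["tcp_pos"],q["contact_force"]); p=q["tcp_pos"]-[0,0,.019]
print(proj(s,p),proj(s,[.5266,-.0399,.111]))
E
```

```text
[ 0.52752342 -0.04157916  0.14215666] [-0.08332137 -0.45328877  0.41996399]
[310.20394498 184.08671129] [310.26029093 187.72529633]
```

View pics/b.png

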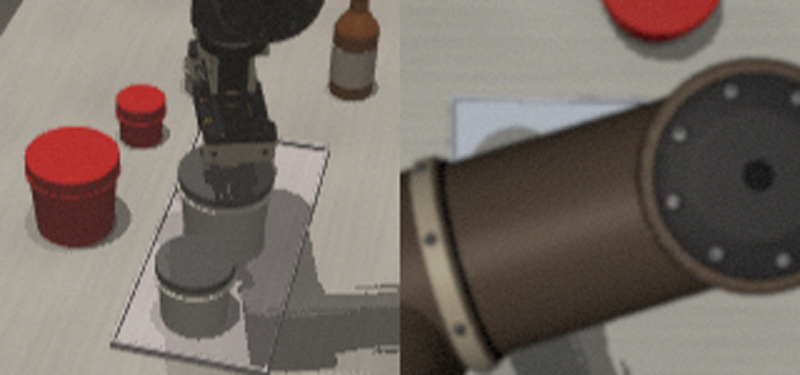

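Tips are centred over the large lid: crop (225,165) against lid centre (227,172). Pressing slowly.

Emit:
drive_tool(
  rows=[
    {"fingers": -1,"x": 0,"y": 0,"z": 0.004,"spin": 0},
    {"fingers": -1,"x": 0,"y": 0,"z": 0.008,"spin": 0},
    {"fingers": -1,"x": 0,"y": 0,"z": 0.01,"spin": 0},
    {"fingers": -1,"x": 0,"y": 0,"z": 0.012,"spin": 0},
    {"fingers": -1,"x": 0,"y": 0,"z": 0.014,"spin": 0},
    {"fingers": -1,"x": 0,"y": 0,"z": 0.016,"spin": 0},
    {"fingers": -1,"x": 0,"y": 0,"z": 0.017,"spin": 0},
    {"fingers": -1,"x": 0,"y": 0,"z": 0.018,"spin": 0},
    {"fingers": -1,"x": 0,"y": 0,"z": 0.018,"spin": 0},
  ],
)

```text
time_s: 3.65
tcp_pos: [0.5265, -0.0417, 0.1225]
eef_rot: [-180.0, -0.0, -161.4]
contact_force: [-1.7, -0.2, 1.9]
gripper_width: 0.0003
gripper_force: 1.2
```

Emit:
drive_tool(
  rows=[
    {"fingers": -1,"x": 0,"y": 0,"z": 0.001,"spin": 0},
    {"fingers": -1,"x": 0,"y": 0,"z": 0.002,"spin": 0},
    {"fingers": -1,"x": 0,"y": 0,"z": 0.002,"spin": 0},
  ],
)

```text
time_s: 4.03
tcp_pos: [0.5266, -0.0416, 0.1209]
eef_rot: [-180.0, 0.0, -161.4]
contact_force: [-3.6, 0.2, 7.1]
gripper_width: 0.0004
gripper_force: 3.5
```

Emit:
drive_tool(
  rows=[
    {"fingers": -1,"x": 0,"y": 0,"z": 0.001,"spin": 0},
    {"fingers": -1,"x": 0,"y": 0,"z": 0.001,"spin": 0},
    {"fingers": -1,"x": 0,"y": 0,"z": 0.001,"spin": 0},
  ],
)

```text
time_s: 4.4
tcp_pos: [0.5266, -0.0416, 0.1202]
eef_rot: [-180.0, 0.0, -161.4]
contact_force: [-4.4, 1.7, 8.8]
gripper_width: 0.0003
gripper_force: 4.5
```

Emit:
drive_tool(
  rows=[
    {"fingers": -1,"x": 0,"y": 0,"z": -0.02,"spin": 0},
    {"fingers": -1,"x": 0,"y": 0,"z": -0.04,"spin": 0},
    {"fingers": -1,"x": -0.017,"y": 0.045,"z": -0.04,"spin": 0},
    {"fingers": -1,"x": -0.034,"y": 0.09,"z": -0.04,"spin": 0},
    {"fingers": -1,"x": -0.049,"y": 0.129,"z": -0.04,"spin": 0},
    {"fingers": -1,"x": -0.049,"y": 0.129,"z": -0.04,"spin": 0},
    {"fingers": -1,"x": -0.049,"y": 0.129,"z": -0.015,"spin": 0},
    {"fingers": -1,"x": -0.049,"y": 0.129,"z": 0,"spin": 0},
    {"fingers": -1,"x": -0.049,"y": 0.129,"z": 0.002,"spin": 0},
    {"fingers": -1,"x": -0.049,"y": 0.129,"z": 0.002,"spin": 0},
  ],
)

```text
time_s: 5.65
tcp_pos: [0.5323, 0.096, 0.1178]
eef_rot: [-180.0, 0.0, -161.5]
contact_force: [-0.8, 0.2, 0.9]
gripper_width: 0.0005
gripper_force: 0.0
```

```bash
python3 - <<'E'
from plant import sensors,cams
from h import *
s=cams.capture("side")
a=s["pixels"][120:270,220:380,::-1]
cv2.imwrite("pics/c.png",cv2.resize(a,(640,600),interpolation=cv2.INTER_CUBIC))
q=sensors.get_state(); p=q["tcp_pos"]-[0,0,.019]
print(q["tcp_pos"],q["contact_force"],(proj(s,p)-[220,120])*4,(proj(s,[.5323,.0966,.089])-[220,120])*4)
E
```

```text
[0.53245512 0.09615713 0.11809716] [-0.04428947 -0.33689438 -1.00894639] [311.72218222 401.45139009] [311.54037474 412.70905634]
```

View pics/c.png

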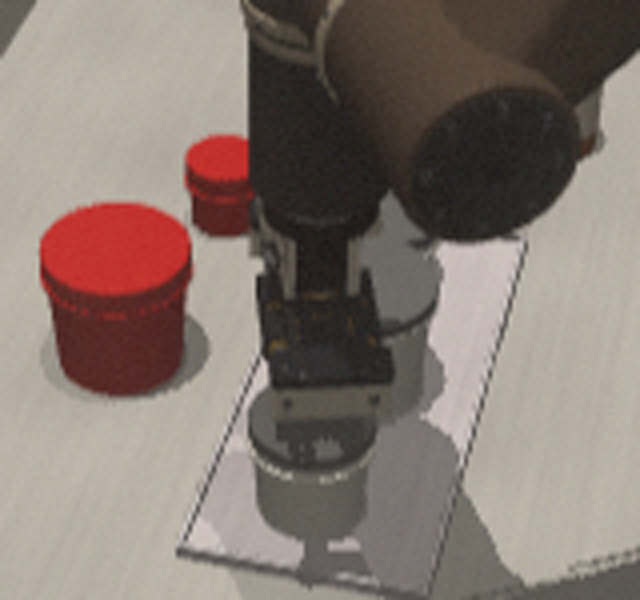

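Tips at crop (312,405) over the medium lid centred near (312,420). The large lid behind shows no white gap. Pressing medium.

Emit:
drive_tool(
  rows=[
    {"fingers": -1,"x": 0,"y": 0,"z": 0.004,"spin": 0},
    {"fingers": -1,"x": 0,"y": 0,"z": 0.007,"spin": 0},
    {"fingers": -1,"x": 0,"y": 0,"z": 0.009,"spin": 0},
    {"fingers": -1,"x": 0,"y": 0,"z": 0.011,"spin": 0},
    {"fingers": -1,"x": 0,"y": 0,"z": 0.013,"spin": 0},
    {"fingers": -1,"x": 0,"y": 0,"z": 0.015,"spin": 0},
    {"fingers": -1,"x": 0,"y": 0,"z": 0.016,"spin": 0},
    {"fingers": -1,"x": 0,"y": 0,"z": 0.017,"spin": 0},
    {"fingers": -1,"x": 0,"y": 0,"z": 0.018,"spin": 0},
    {"fingers": -1,"x": 0,"y": 0,"z": 0.018,"spin": 0},
  ],
)

```text
time_s: 6.95
tcp_pos: [0.532, 0.0963, 0.0997]
eef_rot: [-180.0, 0.0, -161.4]
contact_force: [-2.3, -0.4, 5.1]
gripper_width: 0.0007
gripper_force: 2.4
```

Emit:
drive_tool(
  rows=[
    {"fingers": -1,"x": 0,"y": 0,"z": 0.001,"spin": 0},
    {"fingers": -1,"x": 0,"y": 0,"z": 0.002,"spin": 0},
    {"fingers": -1,"x": 0,"y": 0,"z": 0.002,"spin": 0},
    {"fingers": -1,"x": 0,"y": 0,"z": 0.002,"spin": 0},
  ],
)

```text
time_s: 7.45
tcp_pos: [0.532, 0.0963, 0.0982]
eef_rot: [-180.0, 0.0, -161.4]
contact_force: [-4.3, 0.5, 8.5]
gripper_width: 0.0003
gripper_force: 4.6
```

Emit:
drive_tool(
  rows=[
    {"fingers": -1,"x": 0,"y": 0,"z": -0.03,"spin": 0},
    {"fingers": -1,"x": 0,"y": 0,"z": -0.07,"spin": 0},
    {"fingers": -1,"x": 0.019,"y": -0.05,"z": -0.07,"spin": 0},
    {"fingers": -1,"x": 0.038,"y": -0.1,"z": -0.07,"spin": 0},
    {"fingers": -1,"x": 0.056,"y": -0.15,"z": -0.07,"spin": 0},
    {"fingers": -1,"x": 0.075,"y": -0.2,"z": -0.07,"spin": 0},
    {"fingers": -1,"x": 0.094,"y": -0.251,"z": -0.07,"spin": 0},
    {"fingers": -1,"x": 0.094,"y": -0.251,"z": -0.07,"spin": 0},
    {"fingers": -1,"x": 0.094,"y": -0.251,"z": -0.07,"spin": 0},
  ],
)

```text
time_s: 8.57
tcp_pos: [0.5226, -0.1717, 0.1672]
eef_rot: [180.0, -0.0, -161.5]
contact_force: [0.1, 0.7, -0.1]
gripper_width: 0.0006
gripper_force: 0.0
```

Emit:
drive_tool(
  rows=[
    {"fingers": -1,"x": 0,"y": 0,"z": 0.04,"spin": 0},
    {"fingers": -1,"x": 0,"y": 0,"z": 0.065,"spin": 0},
    {"fingers": -1,"x": 0,"y": 0,"z": 0.072,"spin": 0},
    {"fingers": -1,"x": 0,"y": 0,"z": 0.072,"spin": 0},
    {"fingers": -1,"x": 0,"y": 0,"z": 0.072,"spin": 0},
  ],
)

```text
time_s: 9.2
tcp_pos: [0.5237, -0.1712, 0.0967]
eef_rot: [-180.0, 0.1, -161.4]
contact_force: [0.6, 0.9, 0.2]
gripper_width: 0.0006
gripper_force: 0.0
```

```bash
python3 - <<'E'
from plant import sensors,cams
from h import *
s=cams.capture("side")
a=s["pixels"][120:270,220:380,::-1]
cv2.imwrite("pics/d.png",cv2.resize(a,(640,600),interpolation=cv2.INTER_CUBIC))
q=sensors.get_state(); p=q["tcp_pos"]-[0,0,.019]
print(q["tcp_pos"],q["contact_force"],(proj(s,p)-[220,120])*4,(proj(s,[.5225,-.1722,.066])-[220,120])*4)
E
```

```text
[ 0.52357853 -0.17133469  0.09668913] [-0.03086851 -1.16341864 -0.4841481 ] [397.64684157 204.36691808] [398.55543867 215.73323294]
```

View pics/d.png

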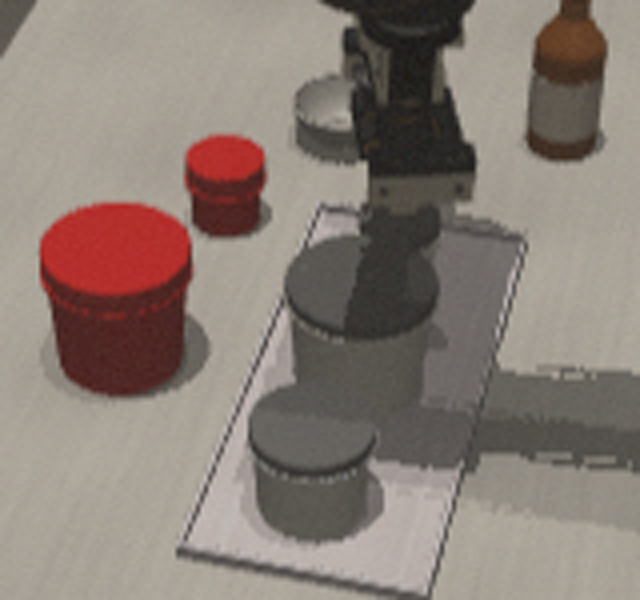

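Tips at crop (400,205) over the small lid at (400,225). The large and medium lids are down and the tubs upright in place. Pressing small.

Emit:
drive_tool(
  rows=[
    {"fingers": -1,"x": 0,"y": 0,"z": 0.006,"spin": 0},
    {"fingers": -1,"x": 0,"y": 0,"z": 0.009,"spin": 0},
    {"fingers": -1,"x": 0,"y": 0,"z": 0.011,"spin": 0},
    {"fingers": -1,"x": 0,"y": 0,"z": 0.013,"spin": 0},
    {"fingers": -1,"x": 0,"y": 0,"z": 0.015,"spin": 0},
    {"fingers": -1,"x": 0,"y": 0,"z": 0.017,"spin": 0},
    {"fingers": -1,"x": 0,"y": 0,"z": 0.018,"spin": 0},
    {"fingers": -1,"x": 0,"y": 0,"z": 0.019,"spin": 0},
    {"fingers": -1,"x": 0,"y": 0,"z": 0.019,"spin": 0},
  ],
)

```text
time_s: 10.38
tcp_pos: [0.5227, -0.1716, 0.0767]
eef_rot: [-180.0, -0.0, -161.4]
contact_force: [-2.5, 0.0, 5.5]
gripper_width: 0.0003
gripper_force: 2.4
```

Emit:
drive_tool(
  rows=[
    {"fingers": -1,"x": 0,"y": 0,"z": 0.001,"spin": 0},
    {"fingers": -1,"x": 0,"y": 0,"z": 0.002,"spin": 0},
    {"fingers": -1,"x": 0,"y": 0,"z": 0.002,"spin": 0},
    {"fingers": -1,"x": 0,"y": 0,"z": 0.002,"spin": 0},
  ],
)

```text
time_s: 10.88
tcp_pos: [0.5227, -0.1716, 0.0751]
eef_rot: [-180.0, 0.0, -161.4]
contact_force: [-3.9, 0.7, 9.3]
gripper_width: 0.0004
gripper_force: 4.6
```

Emit:
drive_tool(
  rows=[
    {"fingers": -1,"x": 0,"y": 0,"z": -0.03,"spin": 0},
    {"fingers": -1,"x": 0,"y": 0,"z": -0.08,"spin": 0},
    {"fingers": -1,"x": 0,"y": 0,"z": -0.12,"spin": 0},
    {"fingers": -1,"x": -0.01,"y": 0.055,"z": -0.12,"spin": 0},
    {"fingers": -1,"x": -0.019,"y": 0.11,"z": -0.12,"spin": 0},
    {"fingers": -1,"x": -0.028,"y": 0.165,"z": -0.12,"spin": 0},
    {"fingers": -1,"x": -0.038,"y": 0.22,"z": -0.12,"spin": 0},
    {"fingers": -1,"x": -0.047,"y": 0.275,"z": -0.12,"spin": 0},
    {"fingers": -1,"x": -0.056,"y": 0.33,"z": -0.12,"spin": 0},
  ],
)

```text
time_s: 12.0
tcp_pos: [0.4705, 0.1613, 0.1948]
eef_rot: [180.0, 0.1, -161.4]
contact_force: [1.3, -0.8, 0.5]
gripper_width: 0.0005
gripper_force: 0.0
```

Emit:
drive_tool(
  rows=[
    {"fingers": -1,"x": -0.01,"y": 0.055,"z": 0,"spin": 0},
    {"fingers": -1,"x": -0.019,"y": 0.11,"z": 0,"spin": 0},
    {"fingers": -1,"x": -0.028,"y": 0.165,"z": 0,"spin": 0},
    {"fingers": -1,"x": -0.035,"y": 0.21,"z": 0,"spin": 0},
    {"fingers": -1,"x": -0.04,"y": 0.235,"z": 0,"spin": 0},
    {"fingers": -1,"x": -0.04,"y": 0.235,"z": 0.04,"spin": 0},
    {"fingers": -1,"x": -0.04,"y": 0.235,"z": 0.08,"spin": 0},
    {"fingers": -1,"x": -0.04,"y": 0.235,"z": 0.09,"spin": 0},
    {"fingers": -1,"x": -0.04,"y": 0.235,"z": 0.09,"spin": 0},
    {"fingers": -1,"x": -0.04,"y": 0.235,"z": 0.09,"spin": 0},
  ],
)

```text
time_s: 13.25
tcp_pos: [0.4348, 0.3954, 0.1063]
eef_rot: [179.9, 0.1, -161.4]
contact_force: [-0.6, -0.7, 0.2]
gripper_width: 0.0005
gripper_force: 0.0
```

```bash
python3 - <<'E'
from plant import sensors,cams
from h import *
s=cams.capture("side")
a=cv2.resize(s["pixels"][130:280,240:340,::-1],(400,600),interpolation=cv2.INTER_CUBIC)
b=cv2.resize(s["pixels"][260:360,270:336+1,::-1],(400,600),interpolation=cv2.INTER_CUBIC)
cv2.imwrite("pics/e.png",np.hstack([a,b]))
q=sensors.get_state(); p=q["tcp_pos"]-[0,0,.019]
print(q["tcp_pos"],q["contact_force"],(proj(s,p)-[270,260])*6,(proj(s,[.434,.395,.062])-[270,260])*6)
t=cams.capture("top"); cv2.imwrite("pics/t.png",t["pixels"][:,:,::-1])
E
```

```text
[0.4346726  0.39537461 0.10626655] [ 1.13882697 -0.26087638  0.15529543] [240.17262648 324.49611095] [239.98787573 364.73142154]
```

View pics/e.png

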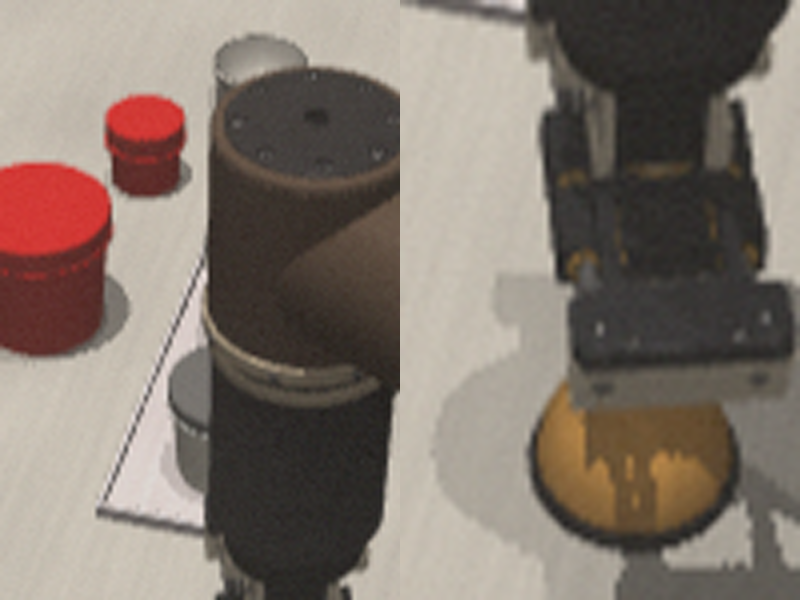

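The view shows the gripper over the bell, with the body hiding the plunger. The projected tip at panel (240,324) is straight above the plunger at (240,365). Tapping.

Emit:
drive_tool(
  rows=[
    {"fingers": -1,"x": 0,"y": 0,"z": 0.015,"spin": 0},
    {"fingers": -1,"x": 0,"y": 0,"z": 0.022,"spin": 0},
    {"fingers": -1,"x": 0,"y": 0,"z": 0.026,"spin": 0},
    {"fingers": -1,"x": 0,"y": 0,"z": 0.029,"spin": 0},
    {"fingers": -1,"x": 0,"y": 0,"z": 0.03,"spin": 0},
    {"fingers": -1,"x": 0,"y": 0,"z": 0.03,"spin": 0},
  ],
)

```text
time_s: 14.1
tcp_pos: [0.4339, 0.3944, 0.0747]
eef_rot: [-180.0, -0.0, -161.4]
contact_force: [-1.4, -1.5, 4.7]
gripper_width: 0.0003
gripper_force: 2.1
```

Emit:
drive_tool(
  rows=[
    {"fingers": -1,"x": 0,"y": 0,"z": -0.02,"spin": 0},
    {"fingers": -1,"x": 0,"y": 0,"z": -0.07,"spin": 0},
    {"fingers": -1,"x": 0,"y": 0,"z": -0.12,"spin": 0},
    {"fingers": -1,"x": 0.016,"y": 0.047,"z": -0.15,"spin": 0},
    {"fingers": -1,"x": 0.016,"y": 0.047,"z": -0.15,"spin": 0},
    {"fingers": -1,"x": 0.016,"y": 0.047,"z": -0.15,"spin": 0},
  ],
)

```text
time_s: 14.85
tcp_pos: [0.4036, 0.4342, 0.2243]
eef_rot: [180.0, -0.0, -161.4]
contact_force: [0.5, 0.1, -0.4]
gripper_width: 0.0005
gripper_force: 0.0
```

```bash
python3 - <<'E'
from plant import sensors,cams
from h import *
s=cams.capture("side"); t=cams.capture("top")
cv2.imwrite("pics/f.png",np.hstack([cv2.resize(s["pixels"][140:360,230:370,::-1],(380,600)),cv2.resize(t["pixels"][100:300,80:400,::-1],(420,600))]))
print(sensors.get_state()["tcp_pos"])
E
```

```text
[0.40389515 0.43334206 0.223553  ]
```

View pics/f.png

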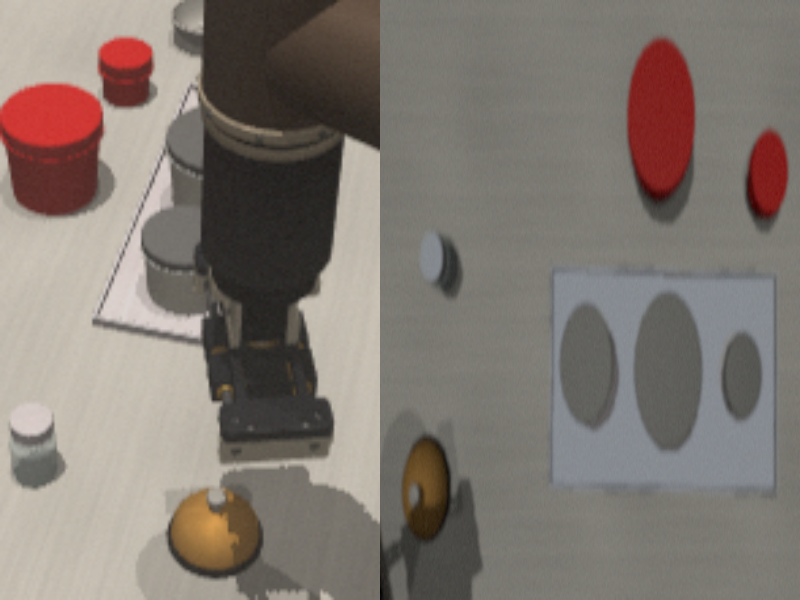

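All three lids sit in place on upright tubs. The bell stands with its plunger back up (215,495), and the arm is clear.

```bash
python3 -c "
from plant import r
print(r.close_job())"
```

```text
the job is handed in; nothing more can be done
None
```

I pressed the large, medium and small lids home in that order (about 9 N each), then tapped the bell plunger to about 4.7 N, past the 2.5 N at which it rings, and handed the job in at about 15 s; its verdict was not shown.

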